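# Shut the herb tins, then hold the bark chest open

## Robot

A 6-joint arm with a two-finger parallel gripper is mounted at the origin on the work surface. World frame = base frame: x ahead of the robot, y to its left, z up, the work surface at z = 0. Lengths are in mm, angles in degrees, forces in N, time in s.
With the tool pointing down it reaches from about 300 to 850 mm from the base axis. Payload 5.4 kg.
Tool frame: the origin (TCP) lies between the finger pads; the fingertips stand 8 mm ahead of it and the grasp point (between the pads) lies 11 mm behind it; z points along the fingers, y is the direction in which the jaws open and shut (so a half turn about z gives the same grasp; the last joint's range is limited). The gripper opens to 85 mm and grips with 20 to 120 N. Pads are 22 mm wide; open, the fingers measure 114 mm over their backs; the gripper's body (76 mm by 85 mm) begins 54 mm behind the grasp point. The pads swing forward as they close: fully open they stand 13 mm farther back than shut.
Start: joints at [-88.127, 9.076, 91.501, -0, 79.423, -12.038], TCP at [138.219, -558.123, 239.299] pointing down, gripper open.
Joint ranges: [-166.64, 166.64], [-54.1, 131.32], [10.49, 154.53], [-73.88, 253.88], [9.74, 151.15], [-171.62, 171.62]. Speed limits (degrees/s): [147.25, 147.25, 180, 180, 180, 180].

## Interface

Orientations are given as a 3x3 rotation matrix whose columns are the frame's x, y, z axes.
In Python, from rig import manip gives the robot as it stands. The module is installed in compiled form; this text tells all that it offers.
- The arm moves only by the tool play_rows, never from a script. Its argument "motion" is a list of rows, each a list of 4 numbers: the shift along the tool's x, y, z in cm, then the turn about the tool's z in rad. A call has 1 to 12 rows; each row shifts and turns the commanded pose from where the row before left it, along the tool's axes as they then stand; what a row does not reach is not made up. A row lasts 1/12 s, in which the tool goes at most 41.7 mm and 7.16 degrees, less where a joint would pass 70% of its speed; a pose out of reach is approached as far as the arm can. A call is refused whole if a number of a shift passes 4.17 or a number of a turn 0.125, either way. A call with a gripper value outside its range is refused whole. "gripper" is the opening, from 0 (shut) to 1 (fully open), set as the call begins (left out, the last holds). The fingers move at their own pace and stop on an object; "force" is the grip in N (left out, the last holds). Time passes only in rows, so rows that do not move let the fingers close. It gives the time, the measured TCP pose, the force and the opening at its end, in the units of the state.
- manip.read_state(): the state, without advancing time (a new reading comes with each control period).
- manip.camera(name): name is "scene" or "side" or "wrist"; returns a dict with "pixels" (420x560x3 uint8, red, green, blue), "vertical_fov" (degrees; the focal length in pixels is half the picture's height over the tangent of half this angle, whatever the lens; pixels are square), "cx", "cy" (the principal point, pixels), "rvec" (rotation vector, rad) and "tvec" (3), from world to camera coordinates, as OpenCV has them. Camera axes: x right, y down, z forward; pixel columns grow to the right and rows downward; lengths in mm; the calibration is good to about 2 mm. A picture is of the moment at which its call begins. There is no depth.
- manip.hand_in(): hands the job in, once; it reports no verdict.
The state is a dict: "clock": time; "qpos": joint angles; "qvel": joint speeds; "joint_torque": joint torques, N m; "tcp_pos": TCP position; "eef_rot": TCP orientation; "wrist_force": force on the tool from outside, world axes, zero at the start; "wrist_torque": the same for the moment, N m; "grip_width": finger opening in mm.
Only numpy, scipy, OpenCV 4.12 (cv2) and the standard library are available. Lean on these libraries where they do the work, as an engineer would, in place of code of your own. Each camera call takes 0.05 s, during which the arm holds its last target.

## Task

Dusty bark is about to be scooped out of the chest at this herb stall, so first press the covers of the green tin and the blue tin down until each catch snaps and holds it shut. Only then lift the chest's orange mesh lid by its handle and hold it open at 60 degrees from closed; the lid falls shut by itself, so the program finishes with the gripper still holding it there. Leave the jar, the cup and the two weights where they stand.

Things in the scene. Friction and masses are not known exactly. Their poses are not given: they have to be found in the camera images.
- chest: Open-topped wooden chest of bark, fixed to the table: 220 (x) x 260 (y) x 100 mm high. Origin: centre of its underside. Its own x axis points from the handle side (front, towards the robot at yaw 0) to the hinge side; y runs along hinge and handle; z up.
- chest_lid (a joint): Angle in rad of the chest's orange steel-framed wire-mesh lid (0.42 to 0.84 kg): 0 = closed and level, grows as its front edge rises, 1.047 = 60 degrees, stop at 1.4. No spring and almost no friction: let go at any angle it falls shut. The lid is 220 (from hinge to front edge) x 260 x 8 mm, its underside at the chest's rim.
- lid_handle (a point): Middle of the round steel bar of the lid's handle. The bar is 12 mm in diameter, runs along the chest's y for 120 mm between two 10 mm posts, and stands (lid closed) 45 mm (bar centre) above the lid's top face, 153 mm above the table. In the lid's own frame it lies 208 mm from the hinge line towards the front and 53 mm above it. The point's axes turn with the lid; closed, they equal the chest's. The bar can turn between gripper pads as the lid swings.
- lid_hinge (a point): Point in the middle of the lid's hinge line, along the chest's y, 110 mm behind the chest's centre and 100.5 mm above the table.
- green_tin: Bare metal herb tin with a green painted hinged cover, fixed to the table: 110 (x) x 90 (y) x 70 mm high. Origin: centre of its underside. Its own x points from the front (lip side, towards the robot at yaw 0) to the hinge side; z up.
- green_cover (a joint): Angle in rad of the green tin's cover: 0 = shut and level, grows as its front lip rises, up to 1.3. It starts part open. A weak hinge spring and friction let it stay part open; about 0.1 rad before shut a sprung catch in the front wall resists (about 5 N at the pad, under 10 N with friction), then snaps over and holds it at 0; a cover not pressed past it stands open again. The cover is 118 (hinge to lip) x 92 x 4 mm.
- green_pad (a point): Centre of the top of the black rubber pressing pad (28 mm in diameter) near the lip of the green cover. In the cover's frame it is 92 mm from the hinge line towards the lip and 7 mm above it; shut, it is 77.5 mm above the table. The point turns with the cover.
- green_hinge (a point): Middle of the green cover's hinge line, which runs along the tin's y, 55 mm behind the tin's centre and 70.5 mm above the table.
- blue_tin: Bare metal herb tin with a blue painted hinged cover, fixed to the table: 110 (x) x 90 (y) x 70 mm high. Origin: centre of its underside. Its own x points from the front (lip side, towards the robot at yaw 0) to the hinge side; z up.
- blue_cover (a joint): Angle in rad of the blue tin's cover: 0 = shut and level, grows as its front lip rises, up to 1.3. It starts part open. A weak hinge spring and friction let it stay part open; about 0.1 rad before shut a sprung catch in the front wall resists (about 5 N at the pad, under 10 N with friction), then snaps over and holds it at 0; a cover not pressed past it stands open again. The cover is 118 (hinge to lip) x 92 x 4 mm.
- blue_pad (a point): Centre of the top of the black rubber pressing pad (28 mm in diameter) near the lip of the blue cover. In the cover's frame it is 92 mm from the hinge line towards the lip and 7 mm above it; shut, it is 77.5 mm above the table. The point turns with the cover.
- blue_hinge (a point): Middle of the blue cover's hinge line, which runs along the tin's y, 55 mm behind the tin's centre and 70.5 mm above the table.
- jar: Bystander: amber jar with red cap, 72 mm in diameter, 130 mm high, loose. Origin: centre of its underside. It can stand in any of the three places that it shares with the tins.
- weight_big: Bystander: dark hexagonal steel weight, 64 mm across, 36 mm high, loose. Origin: centre of its underside.
- weight_small: Bystander: dark hexagonal steel weight, 44 mm across, 26 mm high, loose. Origin: centre of its underside.
- cup: Bystander: terracotta tea cup, 60 mm in diameter, 55 mm high, loose. Origin: centre of its underside.

How it is judged:
By the outcome, as a careful person would: the job done as asked, in the order asked, and still so for the second after the job is handed in, while the arm keeps its last pose, push and grip.
It also fails if it takes over 61 s, if anything falls off the work surface, if the arm or the gripper's body presses on something with over 40 N, if the wrist force passes 120 N, or if a joint passes its speed limit or range.

## Working session

There is one attempt and no reset: what is moved stays moved. The work goes in short steps, Python scripts to look and compute and a tool call to move; the robot and the scene stay as the last step left them, time stands still between calls to the robot, and variables do not carry over. Pictures are saved under pics/ and viewed, and the job is handed in when it is done.

Besides the shell and the picture viewer there is one more tool, called after "Call:" as name(argument=value, ...) on one line, values as JSON. play_rows: Moves the arm, as the interface text tells. Its arguments: {"type":"object","properties":{"motion":{"type":"array"},"gripper":{"type":"number"},"force":{"type":"number"}},"required":["motion"]}

```bash
mkdir -p pics; ls
cat > h.py <<'E'
import numpy as np, cv2
from rig import manip
def snap(n,f):
    c=manip.camera(n); cv2.imwrite(f'pics/{f}.png',c['pixels'][:,:,::-1]); np.savez(f'pics/{f}.npz',**c); return c
def load(f): return dict(np.load(f'pics/{f}.npz'))
def K(c):
    f=210/np.tan(np.radians(float(c['vertical_fov']))/2); return np.array([[f,0,float(c['cx'])],[0,f,float(c['cy'])],[0,0,1]])
def ray(c,u,v):
    R=cv2.Rodrigues(np.array(c['rvec'],float))[0]; o=-R.T@np.array(c['tvec'],float).ravel()
    d=R.T@np.linalg.inv(K(c))@np.array([u,v,1.]); return o,d/np.linalg.norm(d)
def onz(c,u,v,z):
    o,d=ray(c,u,v); return o+d*(z-o[2])/d[2]
def tri(c1,p1,c2,p2):
    o1,d1=ray(c1,*p1);o2,d2=ray(c2,*p2)
    t=np.linalg.lstsq(np.c_[d1,-d2],o2-o1,rcond=None)[0]
    a,b=o1+d1*t[0],o2+d2*t[1]; return (a+b)/2,np.linalg.norm(a-b)
def proj(c,P):
    return cv2.projectPoints(np.array(P,float).reshape(-1,3),np.array(c['rvec'],float),np.array(c['tvec'],float),K(c),None)[0].reshape(-1,2)
E
python3 - <<'E'
from h import *
np.set_printoptions(precision=3,suppress=True)
for n in ('scene','side','wrist'):
    c=snap(n,n+'0'); print(n,ray(c,280,210),c['vertical_fov'])
print(manip.read_state())
E
```

```text
pics
scene (array([1237.856,  501.067,  738.702]), array([-0.654, -0.431, -0.622])) 52.61098618560945
side (array([559.526, 930.145, 844.246]), array([-0.006, -0.763, -0.646])) 50.708030041558246
wrist (array([ 206.487, -541.016,  373.379]), array([-0.276, -0.072, -0.958])) 63.28753221211259
{'clock': 0.15, 'qpos': array([-88.127,   9.105,  91.556,   0.002,  79.423, -12.039]), 'qvel': array([ 0.004, -0.053, -0.115, -0.038, -0.064, -0.093]), 'joint_torque': array([  0.001, -39.638, -33.178,  -0.   ,   0.005,   0.   ]), 'tcp_pos': array([ 138.211, -557.678,  238.532]), 'eef_rot': array([[ 0.971,  0.24 , -0.   ],
       [ 0.24 , -0.971,  0.001],
       [ 0.   , -0.001, -1.   ]]), 'wrist_force': array([-0.5  , -0.744, -0.073]), 'wrist_torque': array([-0.019, -0.084, -0.017]), 'grip_width': 85.60536569429892}
```

View pics/scene0.png

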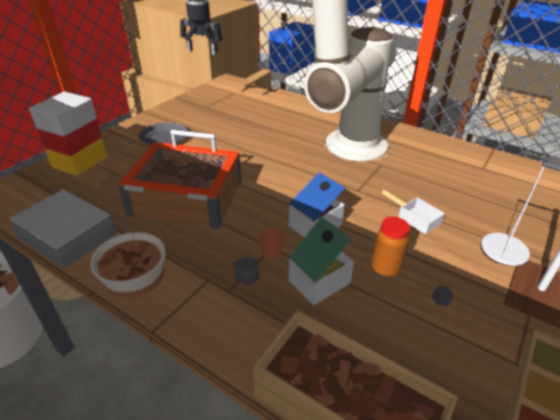

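View pics/side0.png

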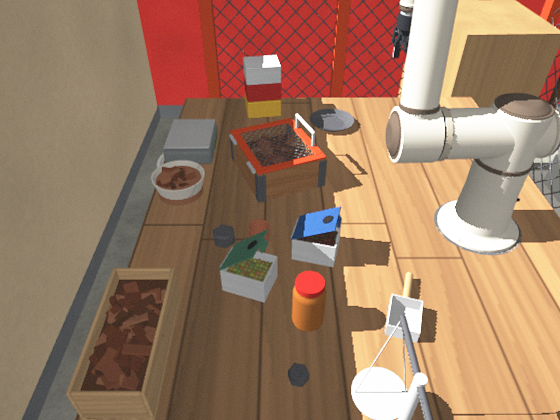

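View pics/wrist0.png

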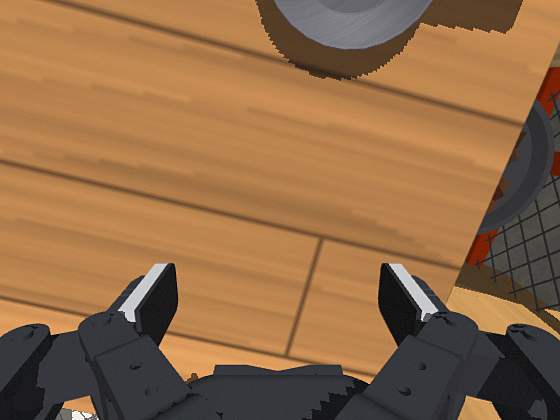

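The scene view shows the chest at about (180,185) with its handle at (193,138). The blue tin is at (318,205), the green tin at (320,260), and the jar at (391,247). The cup at (271,242) is close to both tins. I'll zoom in to get exact pixels.

Run:
```python
from h import *
a=cv2.imread('pics/scene0.png')[110:310,110:420]; b=cv2.imread('pics/side0.png')[100:300,200:360]
cv2.imwrite('pics/za.png',cv2.resize(cv2.imread('pics/scene0.png')[160:310,230:380],None,fx=4,fy=4,interpolation=cv2.INTER_CUBIC))
cv2.imwrite('pics/zb.png',cv2.resize(cv2.imread('pics/side0.png')[190:310,205:355],None,fx=5,fy=5,interpolation=cv2.INTER_CUBIC))
cv2.imwrite('pics/zc.png',cv2.resize(cv2.imread('pics/scene0.png')[115:235,110:260],None,fx=5,fy=5,interpolation=cv2.INTER_CUBIC))
cv2.imwrite('pics/zd.png',cv2.resize(cv2.imread('pics/side0.png')[95:215,205:355],None,fx=5,fy=5,interpolation=cv2.INTER_CUBIC))
```

```text
(no output)
```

View pics/za.png

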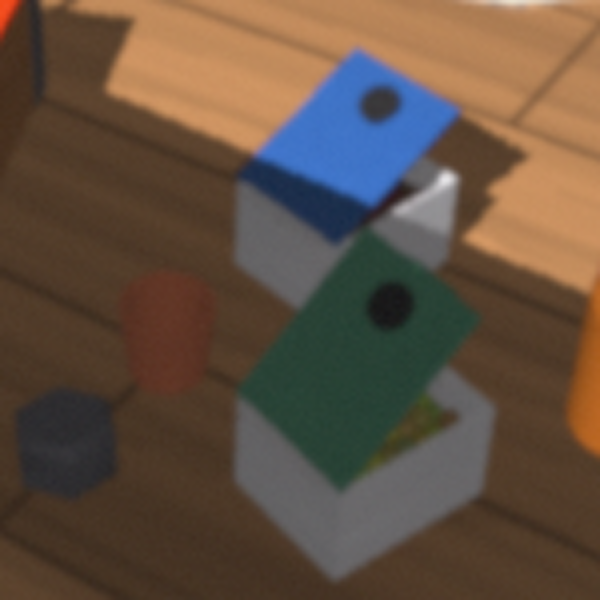

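View pics/zb.png

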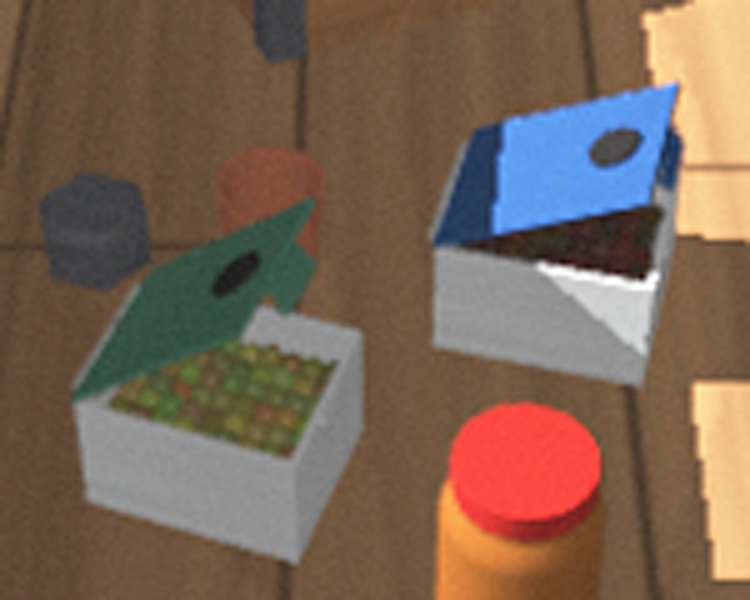

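View pics/zc.png

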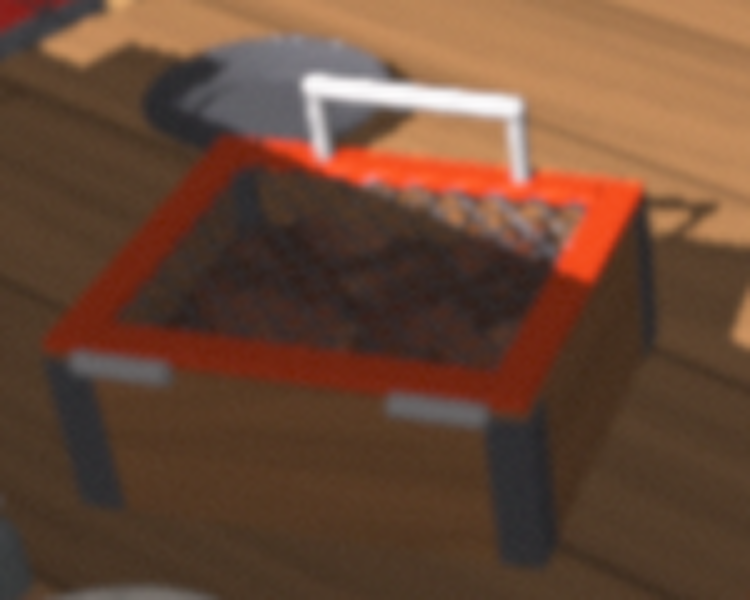

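View pics/zd.png

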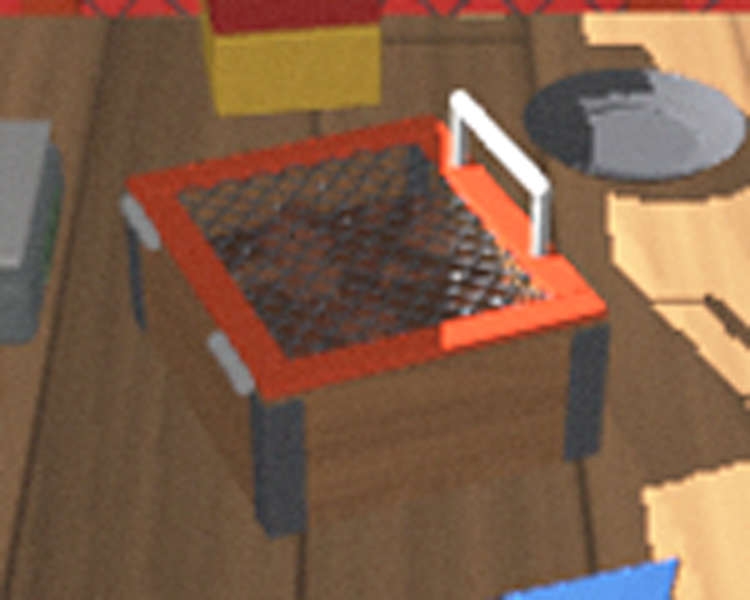

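Run:
```python
from h import *
np.set_printoptions(precision=1,suppress=True)
s=load('scene0'); d=load('side0')
A=lambda x,y:(230+(x+.5)/4-.5,160+(y+.5)/4-.5)
B=lambda x,y:(205+(x+.5)/5-.5,190+(y+.5)/5-.5)
C=lambda x,y:(110+(x+.5)/5-.5,115+(y+.5)/5-.5)
D=lambda x,y:(205+(x+.5)/5-.5,95+(y+.5)/5-.5)
for n,p,q in [('green pad',A(390,305),B(237,274)),('green hinge+y',A(342,490),B(75,397)),('g lip+y',A(480,318),B(270,340)),('g lip-y',A(372,232),B(314,202)),
 ('blue pad',A(380,103),B(616,147)),('blue hinge+y',A(335,243),B(433,245)),('b lip+y',A(460,110),B(664,207)),('b lip-y',A(358,50),B(677,86)),
 ('h -y',C(312,85),D(460,98)),('h +y',C(518,105),D(543,188)),
 ('lid hinge -y',C(45,352),D(128,183)),('lid hinge +y',C(525,414),D(265,398)),('lid front +y',C(642,190),D(605,310))]:
    print(n,*tri(s,p,d,q))
for n,p in [('green h-y',A(240,390)),('green h+y',A(342,490)),('blue h-y',A(240,178)),('blue h+y',A(335,243))]:
    print(n,onz(s,*p,70.5))
for n,p in [('green h-y',B(138,285)),('green h+y',B(75,397)),('gr front+y rim',B(297,458)),('gr front-y rim',B(362,332)),('blue h+y',B(433,245)),('b front+y rim',B(655,277))]:
    print(n,onz(d,*p,70))
for n,p in [('h-',(312,85)),('h+',(518,105))]: print(n,onz(s,*C(*p),153))
for n,p in [('h-',(460,98)),('h+',(543,188))]: print(n,onz(d,*D(*p),153))
```

```text
green pad [617.5 213.4 133.9] 1.169674606447524
green hinge+y [694.8 233.1  72.3] 2.24773081998601
g lip+y [601.3 258.  136.5] 2.6868011566413927
g lip-y [583.1 181.4 147.4] 3.3110034407333484
blue pad [434.7 106.7 116.7] 0.6001829989327343
blue hinge+y [524.9 129.8  72.6] 0.6797431989549626
b lip+y [416.2 153.7 119.8] 0.9148599549038126
b lip-y [401.6  70.8 125.8] 1.019634394936384
h -y [ 497.2 -361.9  152.9] 2.1668694053840696
h +y [ 450.8 -246.9  154.8] 0.600288267008692
lid hinge -y [ 714.4 -347.6   98.5] 4.334383450481263
lid hinge +y [ 616.3 -105.7  100.1] 2.0495584965623257
lid front +y [ 414.7 -190.6  102.7] 3.093243904246544
green h-y [662.6 149.4  70.5]
green h+y [694.3 233.4  70.5]
blue h-y [500.6  44.6  70.5]
blue h+y [522.2 128.2  70.5]
green h-y [671.1 155.6  70. ]
green h+y [695.  229.6  70. ]
gr front+y rim [590.2 266.8  70. ]
gr front-y rim [560.6 187.7  70. ]
blue h+y [524.9 127.5  70. ]
b front+y rim [415.8 150.4  70. ]
h- [ 498.6 -359.9  153. ]
h+ [ 448.8 -248.7  153. ]
h- [ 496.9 -364.   153. ]
h+ [ 450.4 -250.6  153. ]
```

Call:
play_rows(motion=[[0, 0, 0, -0.125], [0, 0, 0, -0.125], [0, 0, 0, -0.125], [0, 0, 0, -0.125], [0, 0, 0, -0.125], [0, 0, 0, -0.125], [0, 0, 0, -0.125], [0, 0, 0, -0.125], [0, 0, 0, -0.125], [0, 0, 0, -0.125], [0, 0, 0, -0.125], [0, 0, 0, -0.125]], gripper=0, force=60)

```text
clock: 1.15
tcp_pos: [138.2, -557.9, 238.9]
eef_rot: [[-0.177, 0.984, -0.0], [0.984, 0.177, 0.001], [0.001, 0.0, -1.0]]
wrist_force: [0.3, 0.4, -0.3]
grip_width: -0.1
```

Call:
play_rows(motion=[[0, 0, 0, -0.11], [0, 0, 0, -0.11], [0, 0, 0, 0], [0, 0, 0, 0]])

```text
clock: 1.48
tcp_pos: [138.2, -558.0, 239.0]
eef_rot: [[-0.379, 0.925, -0.0], [0.925, 0.379, 0.001], [0.001, 0.0, -1.0]]
wrist_force: [0.7, 0.8, -0.1]
grip_width: 0.3
```

```bash
cat >> h.py <<'E'
np.set_printoptions(precision=3,suppress=True)
def to(P):
    s=manip.read_state(); R=np.array(s['eef_rot']); d=R.T@(np.array(P,float)-s['tcp_pos'])/10
    print('tcp',s['tcp_pos'],'yaw',np.degrees(np.arctan2(R[1,0],R[0,0])),'t',s['clock'],'F',s['wrist_force'],'w',s['grip_width']); print('cm tool',d,'len',np.linalg.norm(d))
E
python3 - <<'E'
from h import *
s=load('scene0'); d=load('side0')
print('jar top',onz(s,396,222,130), onz(d,310,280,130))
to([434.7,106.7,200]); to([617.5,213.4,190])
E
```

```text
jar top [485.199 316.889 130.   ] [491.139 314.924 130.   ]
tcp [ 138.202 -557.953  239.007] yaw 112.2853451307743 t 1.4833 F [ 0.706  0.807 -0.052] w 0.30828214187273945
cm tool [50.255 52.639  3.939] len 72.88325042425429
tcp [ 138.202 -557.953  239.007] yaw 112.2853451307743 t 1.4833 F [ 0.706  0.807 -0.052] w 0.30828214187273945
cm tool [53.195 73.6    4.945] len 90.94582888863069
```

Call:
play_rows(motion=[[2.1, 2.19, 0], [2.1, 2.19, 0], [2.1, 2.19, 0], [2.1, 2.19, 0], [2.1, 2.19, 0], [2.1, 2.19, 0], [2.1, 2.19, 0], [2.1, 2.19, 0], [2.1, 2.19, 0], [2.1, 2.19, 0], [2.1, 2.19, 0], [2.1, 2.19, 0]])

```text
invalid input at $.motion[0]: expected 4 numbers
```

Call:
play_rows(motion=[[2.1, 2.19, 0, 0], [2.1, 2.19, 0, 0], [2.1, 2.19, 0, 0], [2.1, 2.19, 0, 0], [2.1, 2.19, 0, 0], [2.1, 2.19, 0, 0], [2.1, 2.19, 0, 0], [2.1, 2.19, 0, 0], [2.1, 2.19, 0, 0], [2.1, 2.19, 0, 0], [2.1, 2.19, 0, 0], [2.1, 2.19, 0, 0]])

```text
clock: 2.48
tcp_pos: [285.1, -223.5, 239.3]
eef_rot: [[-0.379, 0.926, 0.0], [0.926, 0.379, -0.0], [-0.0, 0.0, -1.0]]
wrist_force: [-0.2, 0.4, 0.4]
grip_width: -0.2
```

Call:
play_rows(motion=[[2.1, 2.19, 0.3, 0], [2.1, 2.19, 0.3, 0], [2.1, 2.19, 0.3, 0], [2.1, 2.19, 0.3, 0], [2.1, 2.19, 0.3, 0], [2.1, 2.19, 0.3, 0], [2.1, 2.19, 0.3, 0], [2.1, 2.19, 0.3, 0], [2.1, 2.19, 0.3, 0], [2.1, 2.19, 0.3, 0], [2.1, 2.19, 0.3, 0], [2.1, 2.19, 0.3, 0]])

```text
clock: 3.48
tcp_pos: [431.7, 110.1, 203.2]
eef_rot: [[-0.379, 0.925, 0.0], [0.925, 0.379, -0.0], [-0.0, 0.0, -1.0]]
wrist_force: [0.3, -0.8, 0.4]
grip_width: -0.0
```

Run:
```python
from h import *
to([434.7,106.7,130])
```

```text
tcp [431.742 110.096 203.178] yaw 112.30152325079308 t 3.4833 F [ 0.273 -0.776  0.378] w -0.0037603244643536126
cm tool [-0.424  0.143  7.318] len 7.331652201170308
```

Call:
play_rows(motion=[[-0.42, 0.14, 3, 0], [0, 0, 2.8, 0], [0, 0, 1.3, 0], [0, 0, 0, 0], [0, 0, 0, 0]])

```text
clock: 3.9
tcp_pos: [433.8, 105.1, 132.0]
eef_rot: [[-0.38, 0.925, -0.002], [0.925, 0.38, 0.0], [0.001, -0.001, -1.0]]
wrist_force: [0.2, -0.4, 0.6]
grip_width: -0.2
```

Run:
```python
from h import *
to([425,107,85])
a=snap('scene','s1')['pixels'];b=snap('side','d1')['pixels']
z=lambda i,r,c:cv2.resize(i[r:r+120,c:c+120],(400,400),interpolation=cv2.INTER_CUBIC)[:,:,::-1]
cv2.imwrite('pics/v1.png',np.hstack([z(a,130,260),z(b,160,255)]))
```

```text
tcp [433.836 105.132 132.003] yaw 112.35647873272931 t 3.9 F [ 0.158 -0.368  0.587] w -0.16997121190370124
cm tool [ 0.506 -0.74   4.702] len 4.786243905669143
```

View pics/v1.png

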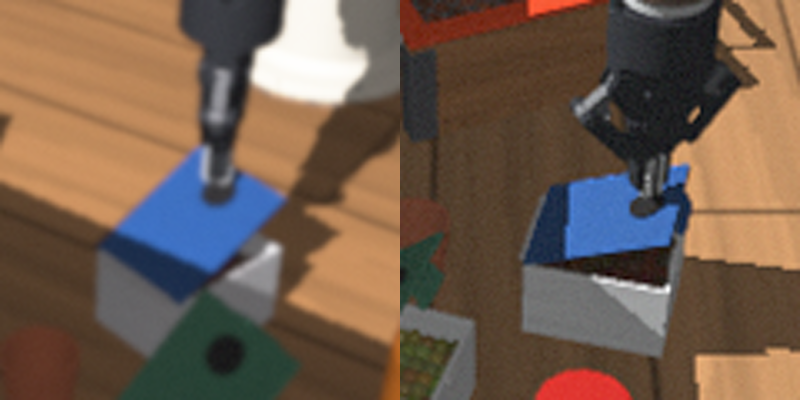

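Both views show the shut fingertips right over the blue pad. I'll press along the arc.

Call:
play_rows(motion=[[0, 0, 0.7, 0], [0.1, -0.15, 0.7, 0], [0.1, -0.15, 0.7, 0], [0.1, -0.15, 0.7, 0], [0.1, -0.15, 0.6, 0], [0.1, -0.15, 0.6, 0]])

```text
clock: 4.5
tcp_pos: [425.2, 106.8, 91.5]
eef_rot: [[-0.382, 0.924, -0.0], [0.924, 0.382, -0.0], [-0.0, -0.0, -1.0]]
wrist_force: [2.2, -0.7, 4.1]
grip_width: 0.1
```

Call:
play_rows(motion=[[0, 0, 0.3, 0], [0, 0, 0.2, 0], [0, 0, 0, 0], [0, 0, 0, 0]])

```text
clock: 4.83
tcp_pos: [425.1, 106.9, 86.9]
eef_rot: [[-0.382, 0.924, -0.001], [0.924, 0.382, -0.0], [0.0, -0.001, -1.0]]
wrist_force: [-0.7, -0.4, -0.1]
grip_width: -0.2
```

Call:
play_rows(motion=[[0, 0, 0.2, 0], [0, 0, 0.1, 0], [0, 0, 0.1, 0], [0, 0, 0, 0], [0, 0, 0, 0]])

```text
clock: 5.25
tcp_pos: [425.6, 106.9, 85.1]
eef_rot: [[-0.382, 0.924, -0.001], [0.924, 0.382, -0.0], [0.0, -0.001, -1.0]]
wrist_force: [-8.8, 0.3, 18.7]
grip_width: 0.1
```

A firm stop at 18.7 N means the cover has bottomed out. I'll lift off and check.

Call:
play_rows(motion=[[0, 0, -1.5, 0], [0, 0, -3, 0], [0, 0, -3.5, 0], [0, 0, -3, 0], [0, 0, 0, 0]])

```text
clock: 5.67
tcp_pos: [429.5, 106.8, 199.8]
eef_rot: [[-0.382, 0.924, 0.012], [0.924, 0.382, -0.0], [-0.005, 0.011, -1.0]]
wrist_force: [0.8, 0.3, -0.2]
grip_width: -0.1
```

Run:
```python
from h import *
to([617.5,212,190])
a=snap('scene','s2')['pixels'];b=snap('side','d2')['pixels']
z=lambda i,r,c:cv2.resize(i[r:r+120,c:c+120],(400,400),interpolation=cv2.INTER_CUBIC)[:,:,::-1]
cv2.imwrite('pics/v2.png',np.hstack([z(a,150,260),z(b,175,255)]))
```

```text
tcp [429.459 106.783 199.757] yaw 112.46629062621446 t 5.6667 F [ 0.833  0.274 -0.173] w -0.10619842877210424
cm tool [ 2.542 21.386  1.2  ] len 21.569758046819288
```

View pics/v2.png

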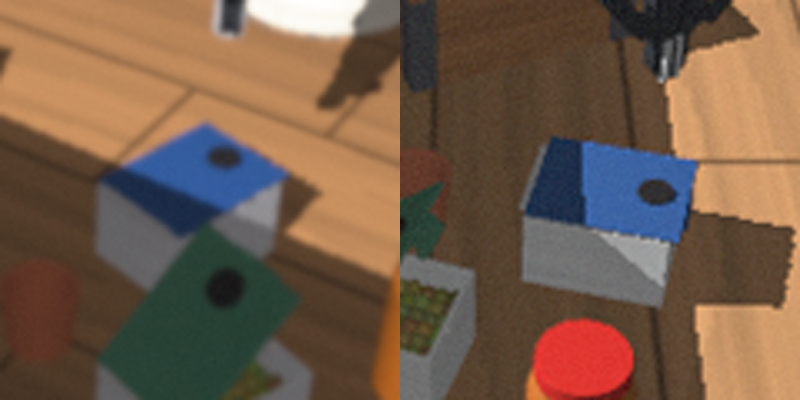

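The blue cover is shut, lying level on its tin in both views. Next is the green tin.

Call:
play_rows(motion=[[0.33, 2.7, 0, 0], [0.33, 2.7, 0, 0], [0.33, 2.7, 0, 0], [0.33, 2.7, 0, 0], [0.33, 2.7, 0, 0], [0.33, 2.7, 0, 0], [0.33, 2.7, 0, 0], [0.33, 2.7, 0, 0], [0, 0, 1, 0], [0, 0, 0, 0], [0, 0, 0, 0]])

```text
clock: 6.68
tcp_pos: [612.9, 213.3, 180.2]
eef_rot: [[-0.382, 0.924, -0.006], [0.924, 0.382, -0.001], [0.001, -0.006, -1.0]]
wrist_force: [0.7, -0.2, -0.2]
grip_width: -0.3
```

Run:
```python
from h import *
to([617.5,212.5,149])
```

```text
tcp [612.922 213.273 180.196] yaw 112.46186922747319 t 6.6833 F [ 0.661 -0.213 -0.173] w -0.3112449022932699
cm tool [-0.25   0.411  3.117] len 3.154002459772152
```

Call:
play_rows(motion=[[-0.25, 0.41, 2, 0], [0, 0, 1.1, 0], [0, 0, 0, 0], [0, 0, 0, 0], [0, 0, 0, 0]])

```text
clock: 7.1
tcp_pos: [619.5, 212.9, 152.9]
eef_rot: [[-0.382, 0.924, 0.0], [0.924, 0.382, 0.0], [-0.0, 0.0, -1.0]]
wrist_force: [0.6, -1.2, -0.7]
grip_width: -0.0
```

Run:
```python
from h import *
to([617.5,212.5,142])
a=snap('scene','s3')['pixels'];b=snap('side','d3')['pixels']
z=lambda i,r,c:cv2.resize(i[r:r+120,c:c+120],(400,400),interpolation=cv2.INTER_CUBIC)[:,:,::-1]
cv2.imwrite('pics/v3.png',np.hstack([z(a,190,260),z(b,195,195)]))
```

```text
tcp [619.492 212.879 152.93 ] yaw 112.45064332171657 t 7.1 F [ 0.65  -1.184 -0.665] w -0.021989818402701086
cm tool [ 0.041 -0.199  1.093] len 1.11169874197203
```

View pics/v3.png

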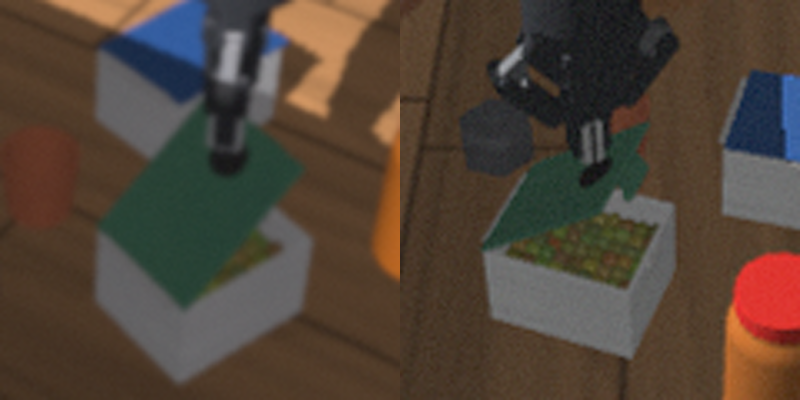

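Call:
play_rows(motion=[[0, -0.2, 0.6, 0], [0, 0, 0.6, 0], [0.26, -0.31, 0.5, 0], [0.26, -0.31, 0.5, 0], [0.22, -0.27, 0.55, 0], [0.22, -0.27, 0.55, 0], [0.17, -0.2, 0.58, 0], [0.17, -0.2, 0.58, 0], [0.12, -0.14, 0.6, 0], [0.12, -0.14, 0.6, 0]])

```text
clock: 8.03
tcp_pos: [594.9, 219.6, 95.2]
eef_rot: [[-0.382, 0.924, 0.0], [0.924, 0.382, -0.0], [-0.0, 0.0, -1.0]]
wrist_force: [0.4, -0.8, 0.7]
grip_width: 0.2
```

Run:
```python
from h import *
to([593,220,86.5])
```

```text
tcp [594.851 219.563  95.174] yaw 112.46749313758521 t 8.0333 F [ 0.434 -0.828  0.7  ] w 0.20802375051776148
cm tool [ 0.111 -0.155  0.867] len 0.8879947120423762
```

Call:
play_rows(motion=[[0.1, -0.1, 0.3, 0], [0, 0, 0.3, 0], [0, 0, 0.2, 0], [0, 0, 0.2, 0], [0, 0, 0.1, 0], [0, 0, 0, 0], [0, 0, 0, 0]])

```text
clock: 8.62
tcp_pos: [593.6, 220.2, 85.5]
eef_rot: [[-0.382, 0.924, -0.001], [0.924, 0.382, 0.0], [0.0, -0.0, -1.0]]
wrist_force: [-3.1, -1.2, 6.4]
grip_width: 0.2
```

Call:
play_rows(motion=[[0, 0, 0.1, 0], [0, 0, 0.1, 0], [0, 0, 0, 0], [0, 0, 0, 0]])

```text
clock: 8.95
tcp_pos: [593.6, 220.3, 85.2]
eef_rot: [[-0.382, 0.924, -0.001], [0.924, 0.382, -0.0], [0.0, -0.001, -1.0]]
wrist_force: [-8.9, -1.0, 17.1]
grip_width: -0.2
```

It's at a firm stop now (17 N). I'll lift off and look.

Call:
play_rows(motion=[[0, 0, -1.5, 0], [0, 0, -3, 0], [0, 0, -3.5, 0], [0, 0, -3.5, 0], [0, 0, -3.5, 0], [0, 0, 0, 0], [0, 0, 0, 0]])

```text
clock: 9.53
tcp_pos: [595.4, 220.3, 235.9]
eef_rot: [[-0.382, 0.924, 0.006], [0.924, 0.382, 0.001], [-0.001, 0.006, -1.0]]
wrist_force: [-0.8, 0.2, 0.0]
grip_width: -0.0
```

Run:
```python
from h import *
a=snap('scene','s4')['pixels'];b=snap('side','d4')['pixels']
z=lambda i,r,c:cv2.resize(i[r:r+150,c:c+150],(400,400),interpolation=cv2.INTER_CUBIC)[:,:,::-1]
cv2.imwrite('pics/v4.png',np.hstack([z(a,165,240),z(b,175,205)]))
c=np.array([474,-305.5]); 
to([c[0],c[1],230])
```

```text
tcp [593.158 219.892 231.512] yaw 112.45674978551482 t 9.6333 F [-0.935 -0.328 -0.392] w 0.24306504296467002
cm tool [-44.003 -31.081   0.187] len 53.87367855819405
```

View pics/v4.png

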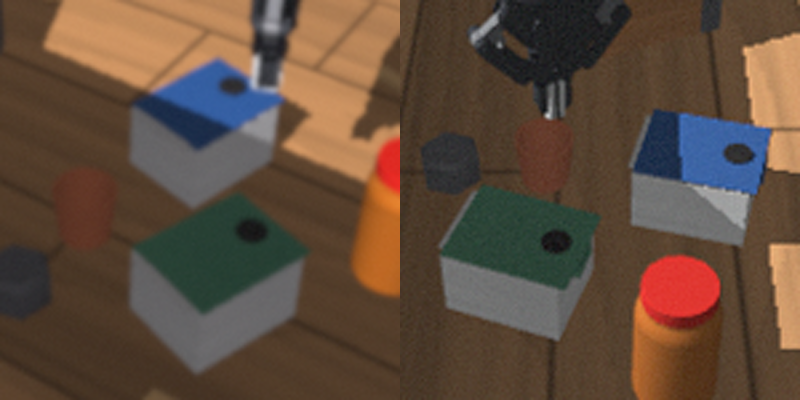

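Call:
play_rows(motion=[[-2.44, -1.73, 0, 0], [-2.44, -1.73, 0, 0], [-2.44, -1.73, 0, 0], [-2.44, -1.73, 0, 0], [-2.44, -1.73, 0, 0], [-2.44, -1.73, 0, 0], [-2.44, -1.73, 0, 0], [-2.44, -1.73, 0, 0], [-2.44, -1.73, 0, 0]])

```text
clock: 10.38
tcp_pos: [532.0, -43.4, 230.3]
eef_rot: [[-0.382, 0.924, -0.004], [0.924, 0.382, 0.001], [0.003, -0.003, -1.0]]
wrist_force: [0.8, -0.1, -0.2]
grip_width: -0.3
```

Call:
play_rows(motion=[[-2.44, -1.73, 0, 0], [-2.44, -1.73, 0, 0], [-2.44, -1.73, 0, 0], [-2.44, -1.73, 0, 0], [-2.44, -1.73, 0, 0], [-2.44, -1.73, 0, 0], [-2.44, -1.73, 0, 0], [-2.44, -1.73, 0, 0], [-2.44, -1.73, 0, 0], [0, 0, 0, 0], [0, 0, 0, 0], [0, 0, 0, 0]], gripper=0.6)

```text
clock: 11.38
tcp_pos: [473.2, -303.8, 231.0]
eef_rot: [[-0.382, 0.924, -0.002], [0.924, 0.382, 0.003], [0.003, -0.001, -1.0]]
wrist_force: [-0.6, -0.2, -0.5]
grip_width: 51.3
```

Run:
```python
from h import *
s=load('s4');d=load('d4');k=150/400
f=lambda x,y,c,r:(c+(x+.5)*k-.5,r+(y+.5)*k-.5)
print('g',tri(s,f(252,231,240,165),d,f(156,241,205,175)));print('b',tri(s,f(233,86,240,165),d,f(339,153,205,175)))
to([474,-305.5,164])
w=snap('wrist','w5'); a=snap('scene','s5');b=snap('side','d5')
z=lambda i,r,c:cv2.resize(i[r:r+120,c:c+120],(400,400),interpolation=cv2.INTER_CUBIC)[:,:,::-1]
cv2.imwrite('pics/v5.png',np.hstack([z(a['pixels'],80,130),z(b['pixels'],60,235)]))
```

```text
g (array([593.298, 223.32 ,  75.164]), np.float64(2.1620512828866527))
b (array([422.069, 110.311,  74.775]), np.float64(2.2199185192844566))
tcp [ 473.173 -303.81   230.965] yaw 112.44921313416101 t 11.3833 F [-0.614 -0.206 -0.478] w 51.32103542880119
cm tool [-0.21   0.018  6.696] len 6.699125740429682
```

View pics/v5.png

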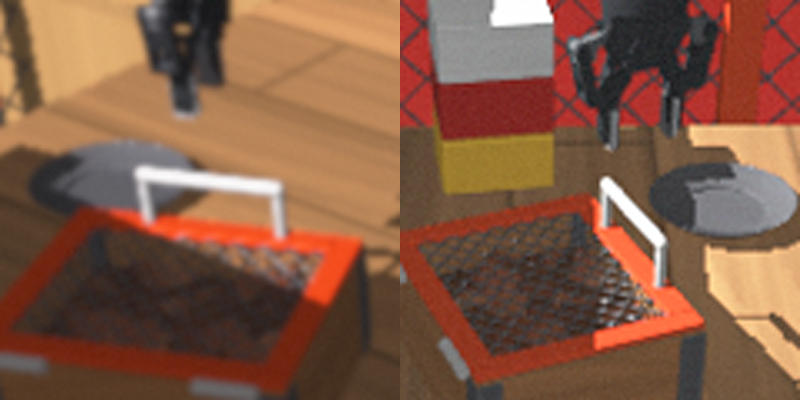

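View pics/w5.png

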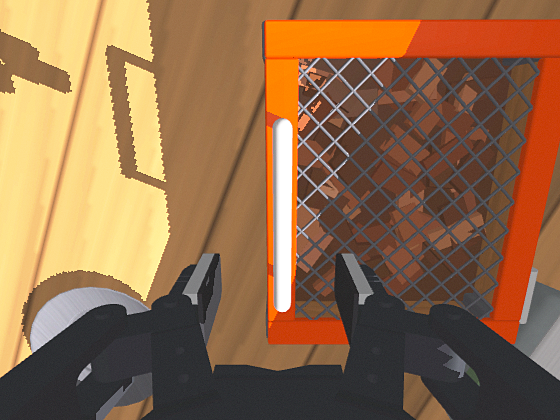

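Both pads triangulate to about 75 mm, so both covers are shut. In the wrist view the handle bar runs vertically from (282,120) to (284,310) between the fingers.

Run:
```python
from h import *
w=load('w5')
p=onz(w,282.5,121,157);q=onz(w,283,308,157);print(p,q,(p+q)/2,np.linalg.norm(p-q),np.degrees(np.arctan2(*(q-p)[1::-1])))
```

```text
[ 451.064 -243.695  157.   ] [ 499.897 -360.137  157.   ] [ 475.48  -301.916  157.   ] 126.26780167148709 -67.24812689416065
```

Call:
play_rows(motion=[[-0.1, 0.1, 2.5, 0], [0, 0, 2.5, 0], [0, 0, 2, 0], [0, 0, 1.9, 0], [0, 0, 0, 0], [0, 0, 0, 0], [0, 0, 0, 0]])

```text
clock: 12.12
tcp_pos: [475.8, -305.5, 145.1]
eef_rot: [[-0.383, 0.924, 0.001], [0.924, 0.383, -0.001], [-0.002, 0.001, -1.0]]
wrist_force: [-0.1, 0.3, -0.2]
grip_width: 51.4
```

Call:
play_rows(motion=[[0, 0, 0, 0], [0, 0, 0, 0], [0, 0, 0, 0], [0, 0, 0, 0], [0, 0, 0, 0], [0, 0, 0, 0], [0, 0, 0, 0]], gripper=0, force=60)

```text
clock: 12.7
tcp_pos: [476.6, -305.4, 145.1]
eef_rot: [[-0.382, 0.924, 0.004], [0.924, 0.382, -0.001], [-0.002, 0.003, -1.0]]
wrist_force: [4.6, 2.4, 3.1]
grip_width: 9.8
```

Run:
```python
from h import *
to([474,-305.5,142])
a=snap('scene','s6');b=snap('side','d6')
z=lambda i,r,c:cv2.resize(i[r:r+120,c:c+120],(400,400),interpolation=cv2.INTER_CUBIC)[:,:,::-1]
cv2.imwrite('pics/v6.png',np.hstack([z(a['pixels'],80,130),z(b['pixels'],60,235)]))
```

```text
tcp [ 476.595 -305.419  145.08 ] yaw 112.46158588468926 t 12.7 F [4.609 2.426 3.133] w 9.761896481435853
cm tool [ 0.092 -0.244  0.307] len 0.4028707657322674
```

View pics/v6.png

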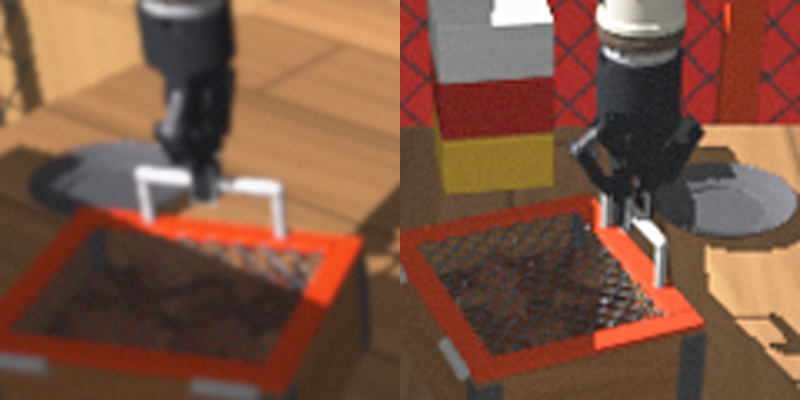

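Run:
```python
import numpy as np
t=np.radians(np.arange(0,61,3)); x=20.8*(1-np.cos(t))+5.3*np.sin(t); z=20.8*np.sin(t)+5.3*(np.cos(t)-1)
print([[0,round(a,2),round(-b,2),0] for a,b in zip(np.diff(x),np.diff(z))],x[-1],z[-1])
```

```text
[[0, np.float64(0.31), np.float64(-1.08), 0], [0, np.float64(0.36), np.float64(-1.06), 0], [0, np.float64(0.42), np.float64(-1.04), 0], [0, np.float64(0.47), np.float64(-1.02), 0], [0, np.float64(0.52), np.float64(-0.99), 0], [0, np.float64(0.58), np.float64(-0.97), 0], [0, np.float64(0.63), np.float64(-0.93), 0], [0, np.float64(0.67), np.float64(-0.9), 0], [0, np.float64(0.72), np.float64(-0.86), 0], [0, np.float64(0.76), np.float64(-0.82), 0], [0, np.float64(0.81), np.float64(-0.78), 0], [0, np.float64(0.85), np.float64(-0.74), 0], [0, np.float64(0.88), np.float64(-0.7), 0], [0, np.float64(0.92), np.float64(-0.65), 0], [0, np.float64(0.95), np.float64(-0.6), 0], [0, np.float64(0.98), np.float64(-0.55), 0], [0, np.float64(1.01), np.float64(-0.5), 0], [0, np.float64(1.03), np.float64(-0.44), 0], [0, np.float64(1.05), np.float64(-0.39), 0], [0, np.float64(1.07), np.float64(-0.33), 0]] 14.989934640057523 15.363328398716323
```

Call:
play_rows(motion=[[0, 0.31, -1.08, 0], [0, 0.36, -1.06, 0], [0, 0.42, -1.04, 0], [0, 0.47, -1.02, 0], [0, 0.52, -0.99, 0], [0, 0.58, -0.97, 0], [0, 0, 0, 0], [0, 0, 0, 0]])

```text
clock: 13.47
tcp_pos: [499.4, -295.8, 205.4]
eef_rot: [[-0.382, 0.924, -0.001], [0.924, 0.382, -0.002], [-0.001, -0.001, -1.0]]
wrist_force: [1.5, -4.9, -3.3]
grip_width: 10.0
```

Forces are small and the grip is holding, so I'll continue the arc.

Call:
play_rows(motion=[[0, 0.63, -0.93, 0], [0, 0.67, -0.9, 0], [0, 0.72, -0.86, 0], [0, 0.76, -0.82, 0], [0, 0.81, -0.78, 0], [0, 0.85, -0.74, 0], [0, 0.88, -0.7, 0], [0, 0, 0, 0], [0, 0, 0, 0]])

```text
clock: 14.22
tcp_pos: [547.0, -276.2, 265.1]
eef_rot: [[-0.381, 0.924, -0.004], [0.924, 0.381, -0.003], [-0.001, -0.005, -1.0]]
wrist_force: [-11.1, -2.7, 10.6]
grip_width: 9.8
```

Call:
play_rows(motion=[[0, 0.92, -0.65, 0], [0, 0.95, -0.6, 0], [0, 0.98, -0.55, 0], [0, 1.01, -0.5, 0], [0, 1.03, -0.44, 0], [0, 1.05, -0.39, 0], [0, 1.07, -0.33, 0], [0, 0, 0, 0], [0, 0, 0, 0], [0, 0, 0, 0], [0, 0, 0, 0]])

```text
clock: 15.13
tcp_pos: [612.7, -249.0, 300.3]
eef_rot: [[-0.381, 0.924, -0.0], [0.924, 0.381, -0.002], [-0.002, -0.001, -1.0]]
wrist_force: [-6.3, -0.8, 10.8]
grip_width: 9.8
```

Run:
```python
from h import *
to([0,0,0])
a=snap('scene','s7');b=snap('side','d7');snap('wrist','w7')
z=lambda i,r,c:cv2.resize(i[r:r+150,c:c+150],(400,400),interpolation=cv2.INTER_CUBIC)[:,:,::-1]
cv2.imwrite('pics/v7.png',np.hstack([z(a['pixels'],75,100),z(b['pixels'],30,200)]))
```

```text
tcp [ 612.732 -248.958  300.346] yaw 112.42396443802168 t 15.1333 F [-6.302 -0.807 10.778] w 9.80906627930386
cm tool [ 46.45  -47.115  29.98 ] len 72.63802919975575
```

View pics/v7.png

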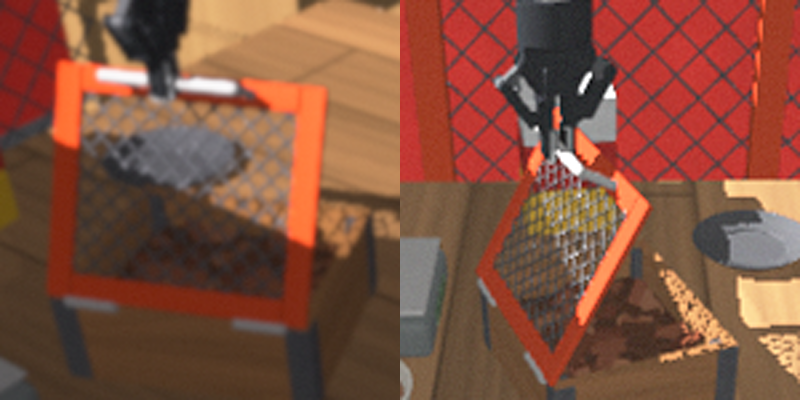

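View pics/w7.png

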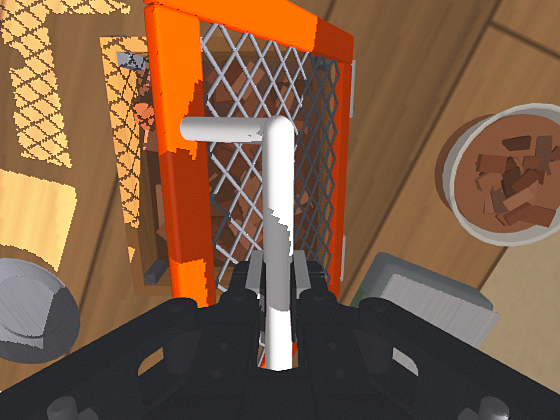

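Run:
```python
from h import *
k=150/400
for n in('s7','d7'):
    i=load(n)['pixels'];r,c=(75,100) if n=='s7' else (30,200)
    cv2.imwrite(f'pics/z{n}.png',cv2.resize(i[r:r+140,c:c+140],(700,700),interpolation=cv2.INTER_CUBIC)[:600,:,::-1] if n=='s7' else cv2.resize(i[r+40:r+160,c:c+140],(700,600),interpolation=cv2.INTER_CUBIC)[:,:,::-1])
```

```text
(no output)
```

View pics/zs7.png

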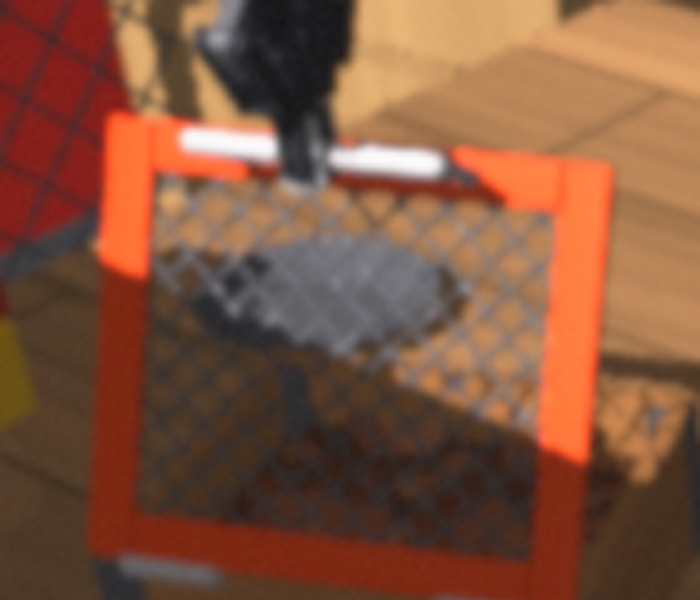

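View pics/zd7.png

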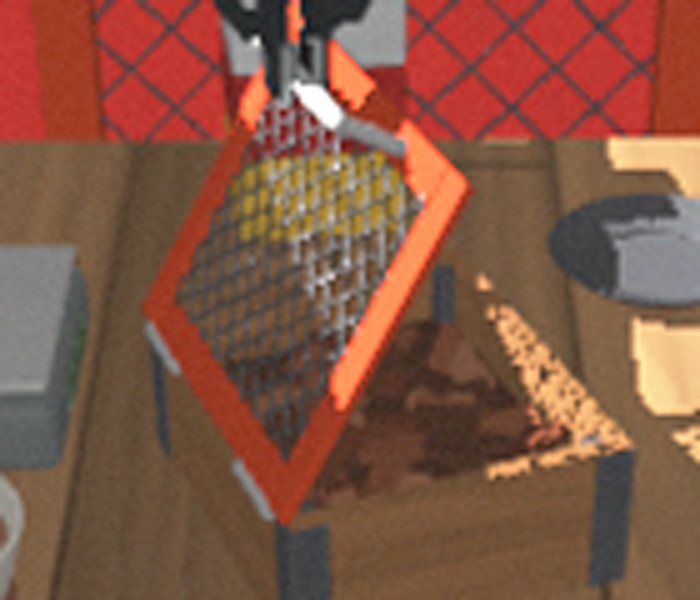

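Run:
```python
from h import *
s=load('s7');d=load('d7')
S=lambda x,y:(100+(x+.5)/5-.5,75+(y+.5)/5-.5)
D=lambda x,y:(200+(x+.5)/5-.5,70+(y+.5)/5-.5)
yw=np.radians(22.5);ex=np.array([np.cos(yw),np.sin(yw)]);hm=np.array([474.3,-305.2])+208*ex;print(hm)
def ang(P,off,n):
    x=-(P[:2]-hm)@ex; z=P[2]-100.5; print(n,P,'x',x,'z',z,'ang',np.degrees(np.arctan2(z,x))-off,'r',np.hypot(x,z))
P,e=tri(s,S(437,162),d,D(340,122));ang(P,14.3,'bar+y');print(e)
P,e=tri(s,S(612,163),d,D(468,182));ang(P,np.degrees(np.arctan2(8,220)),'corner(top)');print(e)
P,e=tri(s,S(578,605),d,D(288,522));ang(P,0,'hinge+y');print(e)
# bar constraint: point on the scene ray lying on bar's vertical plane arc r=214.6, per end
for n,px,c in[('-y',S(185,138),s),('+y',S(437,162),s),('+y side',D(340,122),d)]:
    o,v=ray(c,*px); h=np.array([*hm,100.5]);E=np.array([*ex,0])
    # t s.t. radial distance = 214.6
    w=o-h; a=np.array([w@E,w[2]]);b=np.array([v@E,v[2]])
    for t in np.roots([b@b,2*a@b,a@a-214.6**2]):
        if np.isreal(t):
            q=a+b*t.real; print(n,o+v*t.real,np.degrees(np.arctan2(q[1],-q[0]))-14.3)
st=manip.read_state();P=np.array(st['tcp_pos']);ang(P+[0,0,8],14.3,'tcp')
```

```text
[ 666.467 -225.602]
bar+y [ 585.445 -193.044  305.593] x 62.39524802910163 z 205.0926230494481 ang 58.7786863949151 r 214.3738580282496
0.5849753265578543
corner(top) [ 517.176 -146.012  292.922] x 107.46961582635986 z 192.42218811663997 ang 58.73366234799838 r 220.3996751482655
1.050309348601186
hinge+y [ 616.702 -101.931  105.509] x -1.3497775948294044 z 5.009328885923765 ang 105.08034806916056 r 5.187993392714921
1.395816685981052
-y [ 586.272 -373.593  270.689] 38.17177789924774
-y [ 637.14  -305.31   307.226] 60.13129956332804
+y [ 537.614 -244.022  274.148] 39.71476186988474
+y [ 585.211 -193.377  305.724] 58.70101159359071
+y side [ 595.224 -614.342  103.106] -13.604161400498521
+y side [ 585.451 -191.507  306.009] 58.962719241895925
tcp [ 612.669 -248.959  308.308] x 58.641495492231286 z 207.8083324363314 ang 59.94144846515374 r 215.92389405421116
```

Call:
play_rows(motion=[[0, 0.12, -0.07, 0], [0, 0.12, -0.07, 0], [0, 0, 0, 0], [0, 0, 0, 0], [0, 0, 0, 0], [0, 0, 0, 0]])

```text
clock: 15.78
tcp_pos: [614.7, -248.1, 301.0]
eef_rot: [[-0.381, 0.924, -0.001], [0.924, 0.381, -0.002], [-0.002, -0.002, -1.0]]
wrist_force: [-5.2, -1.2, 9.3]
grip_width: 9.7
```

Run:
```python
from h import *
to([0,0,0])
a=snap('scene','s8');b=snap('side','d8')
cv2.imwrite('pics/v8.png',np.hstack([cv2.resize(a['pixels'][75:195,100:180+40],(600,600),interpolation=cv2.INTER_CUBIC)[:,:400,::-1],cv2.resize(b['pixels'][70:190,200:320],(600,600),interpolation=cv2.INTER_CUBIC)[:,150:550,::-1]]))
cv2.imwrite('pics/v8s.png',a['pixels'][:,:,::-1])
```

```text
tcp [ 614.716 -248.109  300.999] yaw 112.41099662218777 t 15.7833 F [-5.222 -1.173  9.268] w 9.739886616616529
cm tool [ 46.419 -47.322  30.104] len 72.80345273311758
```

View pics/v8.png

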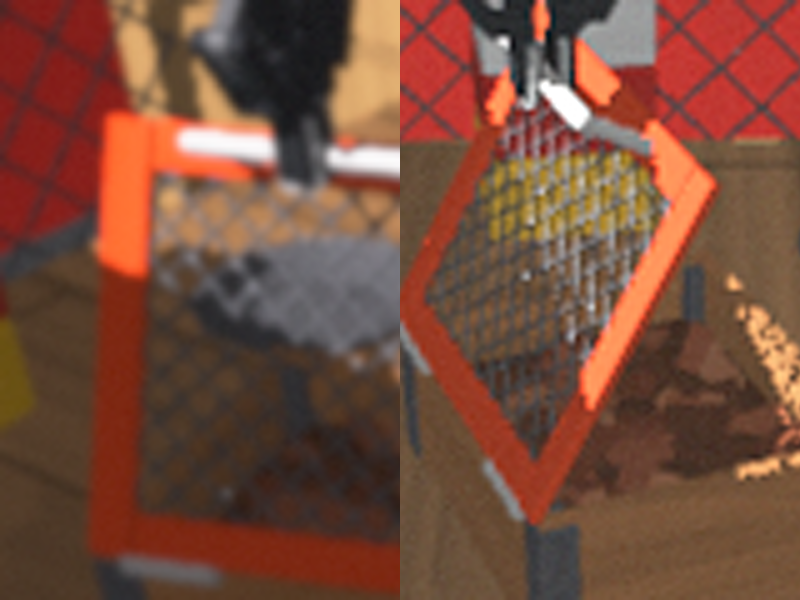

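View pics/v8s.png

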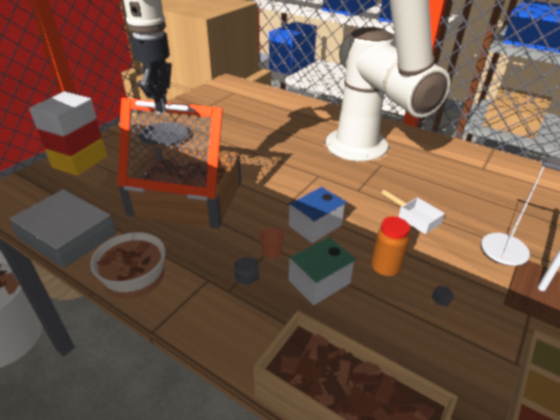

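Both covers stay shut, the jar, cup and weights haven't moved, and the lid is held at about 60°. I'm handing in.

```bash
python3 -c "
from rig import manip
print(manip.hand_in())"
```

```text
the job is handed in; nothing more can be done
None
```

I pressed the blue cover and then the green cover shut. After that I gripped the chest's handle, swung the lid up to about 60°, and handed in at about 16 s with the gripper still holding it.

- **Tin covers:** each was pressed to a firm stop at 17–19 N. After lifting off, both looked level, and their pads measured about 75 mm high (77.5 mm nominal, about 2 mm calibration error). They were still shut in the last picture.
- **Lid angle:** my checks disagreed slightly. Before a final nudge of about 0.7°, the camera estimates ran from 58.7° to 60.1°, and the tool position gave 59.5–59.9°. I did not measure the angle again after the nudge, so I expect it to be between 59.4° and 60.8°.
- **Grip:** at the end the wrist force was about 11 N. The finger opening read 9.7 mm on the 12 mm bar, 2 mm less than expected; it stayed steady through the lift.
- **Bystanders:** the jar, cup and both weights look unmoved in the last scene picture.

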